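Snap the hand coupler onto the drive's lubrication nipple and hold its valve open

ROBOT

A 6-joint arm with a two-finger parallel gripper is mounted at the origin on a cart in front of the work surface, level with it; the furniture and walls round the work are solid. World frame = base frame: x ahead of the robot, y to its left, z up, the work surface at z = 0. Lengths are in m, angles in rad, forces in N, time in s.
With the tool pointing down it reaches from about 0.35 to 0.775 m from the base axis. Payload 5.5 kg.
Tool frame: the origin (TCP) lies midway between the tips of the shut fingers; the grasp point (between the pads) lies 19 mm behind it; z points along the fingers, y is the line along which they close (so a half turn about z gives the same grasp; the last joint's range is limited). The gripper opens to 85 mm and grips with 20 to 120 N. Pads are 22 mm wide; open, the fingers measure 114 mm over their backs; the gripper's body (76 mm by 85 mm) begins 54 mm behind the grasp point. The pads swing forward as they close: fully open they stand 13 mm farther back than shut.
Start: joints at [-1.467, 0.313, 0.046, 1.304, 0, 1.431], TCP at [0.139, -0.558, 0.231] pointing down, gripper open.
Joint ranges: [-2.76, 2.76], [-0.86, 1.69], [-1.03, 1.26], [-2.2, 2.34], [-1.47, 1.5], [-3.14, 3.14]. Speed limits (rad/s): [2.57, 2.57, 3.14, 3.14, 3.14, 3.14].

INTERFACE

Orientations are given as a unit quaternion [w, x, y, z].
In Python, from workcell import telemetry, imaging, env gives the robot as it stands. The module is installed in compiled form; this text tells all that it offers.
- The arm moves only by the tool step_arm, never from a script. Its argument "moves" is a list of rows, each a list of 3 entries, a list of its own where there are three numbers: the shift along the tool's x, y, z in mm, then the turn, a rotation vector about the tool's x, y, z in rad, then the finger opening in mm, from 0 to 85.4. A call has 1 to 8 rows; each row is the pose to reach, as a shift and turn from the pose commanded when the call began, along the tool's axes at that moment; what a row does not reach only later rows make up. A row lasts 1/12 s, in which the tool goes at most 41.7 mm and 7.16 degrees, less where a joint would pass 70% of its speed; a pose out of reach is approached as far as the arm can. A call with a gripper value outside its range is refused whole. The fingers move at their own pace and stop on an object; "grip_force" is the grip in N (left out, the last holds). Time passes only in rows, so rows that repeat a pose let the fingers close. It gives the time, the measured TCP pose, the force, the opening and the grip force at its end, in the units of the state.
- telemetry.get_state(): the state, without advancing time (a new reading comes with each control period).
- imaging.read_camera(name): name is "scene" or "top"; returns the picture (384x512x3 uint8, red, green, blue); there is no depth.
- imaging.camera_params(name): a dict with "camera_matrix" (3x3 intrinsics, pixels), "pose" (4x4, takes a point from camera to world coordinates). Camera axes: x right, y up, looking along -z (the intrinsics and any distortion apply to the point x, -y, -z); pixel columns grow to the right and rows downward; lengths in m; the calibration is good to about 2 mm. A picture is of the moment at which its call begins. camera_params takes no time and is no camera call.
- env.hand_in(): hands the job in; it is judged then, once.
The state is a dict: "clock": time; "joint_pos": joint angles; "qvel": joint speeds; "tau": joint torques, N m; "tcp_pos": TCP position; "orientation": TCP orientation; "wrist_force": force on the tool from outside, world axes, zero at the start; "ft_torque": the same for the moment, N m; "finger_gap": finger opening in m; "grip_force": force on a finger pad.
Only numpy, scipy, OpenCV 4.12 (cv2) and the standard library are available. Lean on these libraries where they do the work, as an engineer would, in place of code of your own. Each camera call takes 0.05 s, during which the arm holds its last target. There are 200 camera calls.

TASK

Fold the spindle drive's hinged front flap all the way down, then take the hand coupler out of its stand and press it squarely onto the tilted nipple behind the flap until it snaps on. Keep pushing against the spring until the valve pin in the nipple is held fully in, and finish like that: still gripping the coupler and pressing, without letting go. Leave the beaker and the canister where they stand.

Things in the scene. Friction and masses are not known exactly. Their poses are not given: they have to be found in the camera images.
- drive: Fixed grey spindle drive, a box 126 mm wide with a round motor at its back and the flap on its front. Origin: on the bench, under the flap's hinge line. x points from its front to its back, y along the hinge, z up. Its flat top is 98 mm above the bench and runs from x = 90 to 165 mm. The bay in front of x = 90 mm, under the flap, holds the nipple.
- flap (a joint): Angle (rad) of the flat metal flap, hinged along its bottom edge. 0 = shut (leans 45 degrees back, away from the robot, over the nipple), 0.785 = upright, 2.34 = fully down on its stop, flat towards the robot. May start slightly ajar. Stays where it is left up to about 45 degrees past upright (1.6); from there it drops on by itself.
- flap_hinge (a point): Middle of the flap's hinge line, 12 mm above the bench. Axes as the drive's.
- flap_tab (a point): Middle of the tab at the flap's top edge, 150 mm from the hinge. Flap: plate 4 mm thick, 114 mm wide up to 128 mm from the hinge, then a tab 60 mm wide; a rod 8 mm thick ends it at 165 mm. z points from hinge to tab, y along the hinge. Shut, the tab stands above the drive's top: fingers can reach in behind it from above and draw it towards the robot.
- nipple_base (a point): Steel nipple: point on its axis in the plane of its round shoulder (31 mm across), 70 mm behind the hinge, 22 mm above the bench. z points out along its axis, tilted 0.42 rad (24 degrees) from vertical towards the drive's front. Neck 9 mm across, head 14 mm across 15 to 17 mm out, cone to 22 mm, then the valve pin (5 mm across) out to 31 mm. With the flap down the way along the axis is clear.
- valve (a joint): How far the valve pin in the nipple's tip is pushed in (m): 0 = out, 0.008 when the coupler's mouth sits on the shoulder (fully in, the pin's own end is 0.009). Spring: 3 N at the start, 1.1 N per mm more, about 12 N at 0.008.
- stand: Fixed black block, 64 x 64 x 34 mm, with a round blind hole 31 mm wide in its top in which the coupler stands, mouth down, 6 mm above the bench. Origin: centre of the underside. It stands to the right or to the left of the drive; a white beaker stands on the other side.
- coupler_grip (a point): Hand coupler: a round metal tool 104 mm long, about 0.22 kg. This point is on its axis half-way up the grooved barrel to hold it by (29 mm across, from 34 to 92 mm above the mouth), 64 mm above the mouth. z points from the mouth to the tool's other end (up, in the stand).
- coupler_mouth (a point): Centre of the coupler's mouth (nose 28 mm across; hole 18 mm across, 23 mm deep, three sprung balls 6 mm inside, 10 mm apart). z points towards the barrel. The balls click over the nipple's head with about 5 N some 10 mm before the mouth meets the shoulder; the hole's floor meets the pin 8 mm before. If let go, the spring pushes a snapped coupler back to some 6 mm.
- white_tub: Milky white beaker, 67 mm across, 80 mm high, stands loose; leave it alone. Origin: centre of the underside.
- film_can: White canister with a green lid, 34 mm across, 51 mm high, stands loose to the right; leave it alone. Origin: centre of the underside.
Things that resemble listed ones, but are neither listed nor needed, are in the scene too. Of the things like the part that bears coupler_grip, leave any that is orange, turquoise or white; of the rest the smaller one is meant.

How it is judged:
On the way, in this order (a step that is already met when the one before it is completed fails the run):
1. the flap is folded all the way down (value of joint flap above 2.2 rad), for 0.2 s.
2. the coupler has snapped squarely onto the nipple (distance between coupler_mouth and nipple_base below 0.0085 m and angle between the z axis of coupler_mouth and the z axis of nipple_base, either way round below 0.14 rad), for 0.1 s.
At the end, for the whole second after the job is handed in: Through the last second the flap is fully down (over 2.2 rad), the coupler's mouth is within 4 mm of the centre of the nipple's shoulder and its axis within 8 degrees of the nipple's, the valve pin is pressed in by more than 5.5 mm against its spring, and the fingers hold the coupler (value of joint flap above 2.2 rad and value of joint valve above 0.0055 m and distance between coupler_mouth and nipple_base below 0.004 m and angle between the z axis of coupler_mouth and the z axis of nipple_base, either way round below 0.14 rad and contact force between the fingers and coupler above 4 N and contact force between coupler and nipple above 3 N and contact force between coupler and stand below 0.5 N); the arm keeps its last pose, push and grip.
It fails at once if the beaker or the canister is pushed away or knocked over (distance of any of white_tub, film_can from where it was at the start of the episode above 0.03 m or angle between any of white_tub, film_can's own z axis and vertical above 0.5 rad).
It also fails if it takes over 58 s, if anything falls off the work surface, if the arm or the gripper's body presses on something with over 40 N, if the wrist force passes 120 N, or if a joint passes its speed limit or range.

## Working session

There is one attempt and no reset: what is moved stays moved. The work goes in short steps, Python scripts to look and compute and a tool call to move; the robot and the scene stay as the last step left them, time stands still between calls to the robot, and variables do not carry over. Pictures are saved under pics/ and viewed, at most 10 in all, crops included, and the job is handed in when it is done.

Besides the shell and the picture viewer there is one more tool, called after ">>>" by a JSON object that holds its "name" and its "arguments". step_arm: Moves the arm, as the interface text tells. Its arguments: {"type":"object","properties":{"moves":{"type":"array"},"grip_force":{"type":"number"}},"required":["moves"]}

```bash
mkdir -p pics
cat > h.py <<'E'
import numpy as np, cv2
from workcell import telemetry, imaging, env
from scipy.spatial.transform import Rotation as R
def snap(n,f=None):
    im=imaging.read_camera(n); 
    if f: cv2.imwrite(f,im[:,:,::-1])
    return im
def ray(n,uv):
    p=imaging.camera_params(n);K=np.array(p['camera_matrix']);T=np.array(p['pose'])
    d=np.linalg.solve(K,[uv[0],uv[1],1.]);d=T[:3,:3]@np.array([d[0],-d[1],-d[2]])
    return T[:3,3],d/np.linalg.norm(d)
def onz(n,uv,z):
    o,d=ray(n,uv);return o+d*(z-o[2])/d[2]
def tri(a,b):
    (o1,d1),(o2,d2)=ray(*a),ray(*b)
    s=np.linalg.lstsq(np.c_[d1,-d2],o2-o1,rcond=None)[0]
    p,q=o1+d1*s[0],o2+d2*s[1];return (p+q)/2,np.linalg.norm(p-q)
def proj(n,P):
    p=imaging.camera_params(n);K=np.array(p['camera_matrix']);T=np.array(p['pose'])
    c=T[:3,:3].T@(np.array(P)-T[:3,3]);v=K@np.array([c[0],-c[1],-c[2]]);return v[:2]/v[2]
def st():
    s=telemetry.get_state();return s
E
python3 - <<'E'
from h import *
a=snap('scene','pics/s0.png');b=snap('top','pics/t0.png')
for n in('scene','top'):
    p=imaging.camera_params(n);print({k:np.round(v,3).tolist() for k,v in p.items()})
s=st();print(s)
E
```

```text
{'camera_matrix': [[487.779, 0.0, 258.587], [0.0, 487.779, 193.314], [0.0, 0.0, 1.0]], 'pose': [[0.637, 0.425, -0.642, -0.5], [-0.77, 0.325, -0.549, -0.879], [-0.025, 0.845, 0.535, 0.956], [0.0, 0.0, 0.0, 1.0]]}
{'camera_matrix': [[441.472, 0.0, 252.386], [0.0, 441.472, 198.604], [0.0, 0.0, 1.0]], 'pose': [[-0.0, 0.998, -0.059, 0.435], [-1.0, -0.001, -0.005, 0.003], [-0.006, 0.059, 0.998, 1.28], [0.0, 0.0, 0.0, 1.0]]}
{'clock': 0.1, 'joint_pos': array([-1.46661252e+00,  3.13933758e-01,  4.50718584e-02,  1.30357072e+00,
       -5.03300597e-06,  1.43116796e+00]), 'qvel': array([ 0.00259874, -0.00030476,  0.00398929,  0.00180194,  0.00184521,
        0.0031165 ]), 'tau': array([ 2.44106275e-03, -4.81725061e+01,  2.99244422e+01,  1.27284622e-02,
       -1.70525509e-04, -1.40955314e-05]), 'tcp_pos': array([ 0.13873299, -0.55754621,  0.23048473]), 'orientation': array([-8.18064231e-04,  9.92578318e-01,  1.21604328e-01,  1.19825851e-05]), 'wrist_force': array([-0.24037943, -0.00170803, -0.0222999 ]), 'ft_torque': array([ 0.02062198, -0.00735176,  0.00042139]), 'grip_force': 0.0, 'finger_gap': 0.08538844808540144}
```

View pics/s0.png

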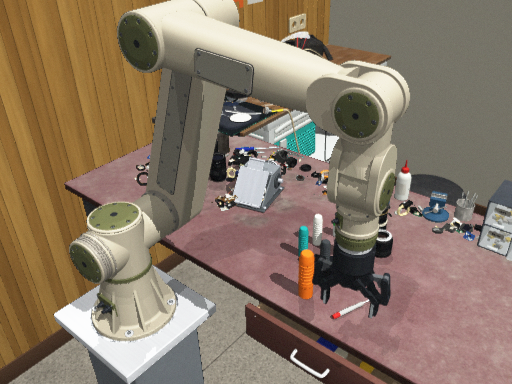

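View pics/t0.png

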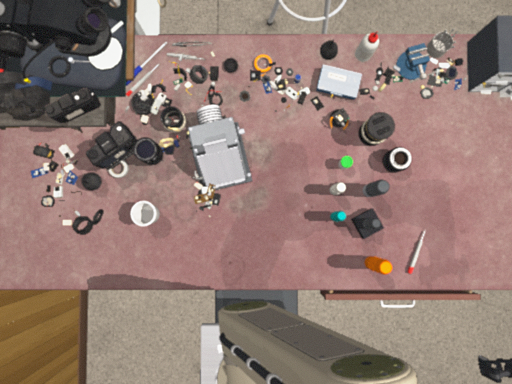

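Top picture: drive at about (218,150), beaker at (144,213), canister with a green lid at (347,161). Coupler lookalikes: white (339,188), turquoise (340,216), orange (380,265), a dark one at (376,187), and a dark one in the black block (368,222). One close crop to check.

Run:
```python
import cv2,numpy as np
t=cv2.imread('pics/t0.png')
a=cv2.resize(t[130:290,300:440],None,fx=3.5,fy=3.5,interpolation=2)
b=cv2.resize(t[95:225,175:265],None,fx=4.3,fy=4.3,interpolation=2)
h=560;c=np.zeros((h,a.shape[1]+b.shape[1]-78,3),np.uint8)[:, :800]
a=a[:h,:420];c=np.zeros((h,420+b.shape[1],3),np.uint8);c[:a.shape[0],:420]=a;c[:b.shape[0],420:]=b[:h]
c=c[:,:800];cv2.imwrite('pics/crop1.png',c);print(c.shape)
```

```text
(560, 800, 3)
```

View pics/crop1.png

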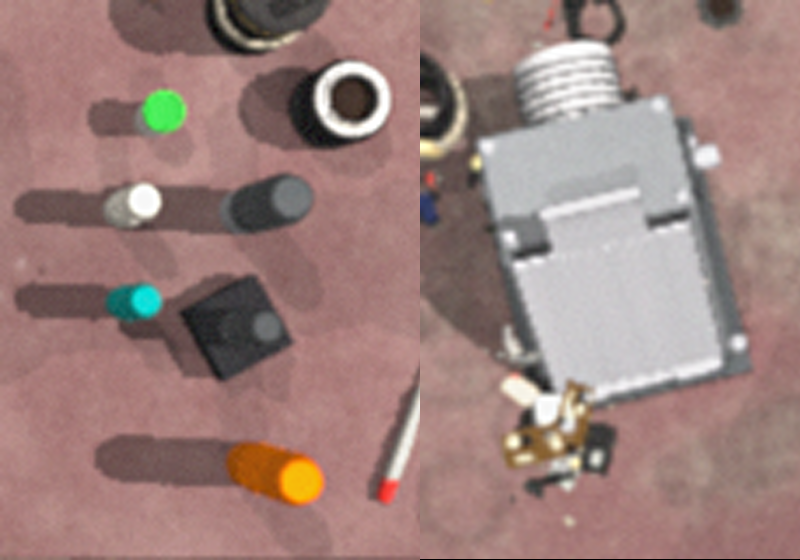

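Run:
```python
from h import *
f=lambda x,y:(175+(x-420+.5)/4.3-.5,95+(y+.5)/4.3-.5)
g=lambda x,y:(300+(x+.5)/3.5-.5,130+(y+.5)/3.5-.5)
P=lambda n,v:print(n,np.round(v,4))
BL,BR=onz('top',f(485,145),.098),onz('top',f(665,100),.098);P('back top L,R',(BL,BR)); 
print(np.linalg.norm(BL-BR),np.arctan2(*(BR-BL)[:2][::1]))
RL,RR=onz('top',f(540,215),.128),onz('top',f(638,194),.128);P('rod',(RL,RR))
HL,HR=onz('top',f(562,402),.012),onz('top',f(722,368),.012);P('hinge',(HL,HR));print(np.linalg.norm(HL-HR))
c=onz('top',g(267,325),.110);P('coupler top',c);P('scene px coupler',proj('scene',c))
for q in[(182,313),(252,276),(291,341),(224,380)]: P('stand',onz('top',g(*q),.034))
for n,q in dict(can=(164,111)).items():P(n,onz('top',g(*q),.051))
s=cv2.imread('pics/s0.png');s=s[140:225,215:305];s=cv2.resize(s,None,fx=6.5,fy=6.5,interpolation=2);cv2.imwrite('pics/crop2.png',s)
```

```text
back top L,R [[0.6958 0.179  0.098 ]
 [0.7243 0.0656 0.098 ]]
0.11690693815802491 2.895169029645271
rod [[0.6458 0.1404 0.128 ]
 [0.6587 0.0804 0.128 ]]
hinge [[0.5405 0.1387 0.012 ]
 [0.5633 0.0315 0.012 ]]
0.10965132377054507
coupler top [ 0.4408 -0.3172  0.11  ]
scene px coupler [325.7449 240.5835]
stand [ 0.4508 -0.2698  0.034 ]
stand [ 0.4806 -0.3265  0.034 ]
stand [ 0.4283 -0.357   0.034 ]
stand [ 0.3971 -0.3028  0.034 ]
can [ 0.612  -0.2539  0.051 ]
```

View pics/crop2.png

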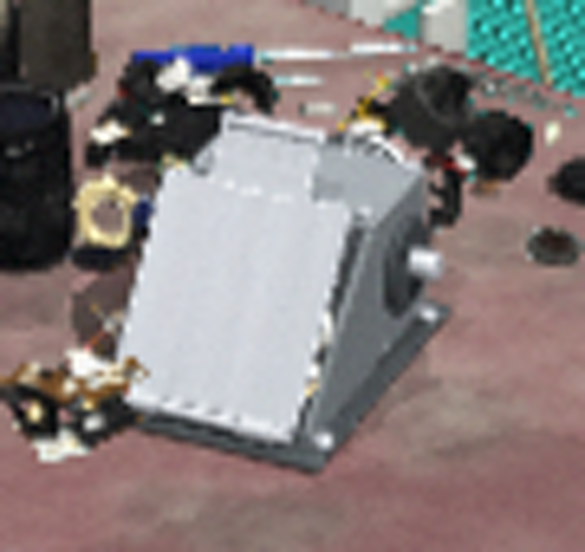

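Run:
```python
from h import *
f=lambda x,y:(175+(x-420+.5)/4.3-.5,95+(y+.5)/4.3-.5)
q=lambda x,y:(215+(x+.5)/6.5-.5,140+(y+.5)/6.5-.5)
for n,a,b in[('rodL',(540,215),(225,118)),('rodR',(638,194),(327,135)),('shL',(512,262),(170,172)),('shR',(695,222),(358,206)),('hL',(562,402),(133,400)),('hR',(722,368),(292,440))]:
    p,e=tri(('top',f(*a)),('scene',q(*b)));print(n,np.round(p,4),round(e,4))
```

```text
rodL [0.6444 0.1387 0.1383] 0.0015
rodR [0.6571 0.0783 0.1418] 0.0032
shL [0.6205 0.1595 0.1083] 0.0016
shR [0.6439 0.0456 0.1154] 0.001
hL [0.5454 0.1343 0.0073] 0.0135
hR [0.5642 0.0302 0.0137] 0.0034
```

Rod mid is at about (0.651, 0.108, 0.14), drive yaw about 0.21. The flap is slightly ajar, and the tool yaw already matches. Next: go behind the tab with the fingers shut.

>>> {"name": "step_arm", "arguments": {"moves": [[[33, -25, 0], [0, 0, 0], 0], [[66, -50, 0], [0, 0, 0], 0], [[99, -75, 0], [0, 0, 0], 0], [[132, -100, 0], [0, 0, 0], 0], [[165, -125, 0], [0, 0, 0], 0], [[198, -150, 0], [0, 0, 0], 0], [[231, -175, 0], [0, 0, 0], 0], [[264, -200, 0], [0, 0, 0], 0]], "grip_force": 40}}

```text
clock: 0.77
tcp_pos: [0.3474, -0.2983, 0.2311]
orientation: [-0.0, 0.993, 0.121, -0.0]
wrist_force: [1.6, 0.4, 0.1]
finger_gap: 0.0
grip_force: 0.0
```

>>> {"name": "step_arm", "arguments": {"moves": [[[33, -25, 0], [0, 0, 0], 0], [[66, -50, 0], [0, 0, 0], 0], [[99, -75, 0], [0, 0, 0], 0], [[132, -100, 0], [0, 0, 0], 0], [[165, -125, 0], [0, 0, 0], 0], [[198, -150, 0], [0, 0, 0], 0], [[231, -175, 0], [0, 0, 0], 0], [[264, -200, 0], [0, 0, 0], 0]]}}

```text
clock: 1.43
tcp_pos: [0.5553, -0.0404, 0.2309]
orientation: [0.0, 0.993, 0.122, -0.0]
wrist_force: [1.1, -0.8, -0.2]
finger_gap: 0.0003
grip_force: 0.0
```

>>> {"name": "step_arm", "arguments": {"moves": [[[33, -25, 0], [0, 0, 0], 0], [[66, -50, 0], [0, 0, 0], 0], [[99, -75, 5], [0, 0, 0], 0], [[132, -100, 10], [0, 0, 0], 0], [[159, -121, 20], [0, 0, 0], 0], [[159, -121, 30], [0, 0, 0], 0], [[159, -121, 30], [0, 0, 0], 0], [[159, -121, 30], [0, 0, 0], 0]]}}

```text
clock: 2.1
tcp_pos: [0.6785, 0.1133, 0.1996]
orientation: [0.0, 0.993, 0.122, -0.002]
wrist_force: [1.0, -1.0, 0.3]
finger_gap: -0.0
grip_force: 0.0
```

Run:
```python
from h import *
s=snap('scene','pics/s1.png')[:,:,::-1]
a=cv2.resize(s[110:220,200:300],None,fx=4,fy=4,interpolation=2);b=cv2.resize(s[190:280,280:370],None,fx=4,fy=4,interpolation=2)
c=np.zeros((440,760,3),np.uint8);c[:,:400]=a;c[:360,400:]=b;cv2.imwrite('pics/crop3.png',c)
```

```text
(no output)
```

View pics/crop3.png

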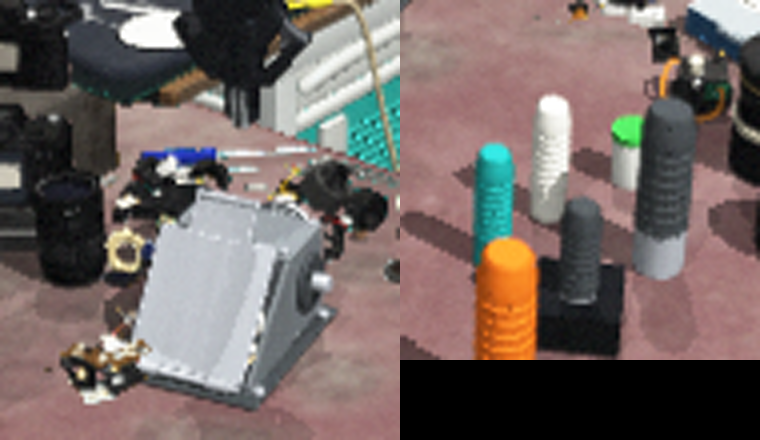

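The crop shows the grey coupler in the black stand, top at scene pixel (325,242), matching the prediction. The fingers are behind and above the tab. Descend, then draw it towards the robot.

>>> {"name": "step_arm", "arguments": {"moves": [[[0, 0, 25], [0, 0, 0], 0], [[0, 0, 50], [0, 0, 0], 0], [[0, 0, 70], [0, 0, 0], 0], [[0, 0, 78], [0, 0, 0], 0], [[0, 0, 78], [0, 0, 0], 0], [[-15, 0, 78], [0, 0, 0], 0], [[-30, 0, 75], [0, 0, 0], 0], [[-45, 0, 70], [0, 0, 0], 0]]}}

```text
clock: 2.82
tcp_pos: [0.637, 0.1017, 0.1337]
orientation: [0.0, 0.993, 0.121, 0.002]
wrist_force: [0.9, -0.1, 2.1]
finger_gap: -0.0
grip_force: 0.6
```

>>> {"name": "step_arm", "arguments": {"moves": [[[-15, 0, -2], [0, 0, 0], 0], [[-30, 0, -4], [0, 0, 0], 0], [[-45, 0, -4], [0, 0, 0], 0], [[-60, 0, -4], [0, 0, 0], 0], [[-75, 0, -2], [0, 0, 0], 0], [[-90, 0, 0], [0, 0, 0], 0], [[-100, 0, 2], [0, 0, 0], 0], [[-110, 0, 5], [0, 0, 0], 0]]}}

```text
clock: 3.48
tcp_pos: [0.5301, 0.0752, 0.1293]
orientation: [0.0, 0.993, 0.121, 0.002]
wrist_force: [-0.1, -0.0, 0.3]
finger_gap: -0.0001
grip_force: 0.2
```

>>> {"name": "step_arm", "arguments": {"moves": [[[-18, 0, 3], [0, 0, 0], 0], [[-36, 0, 7], [0, 0, 0], 0], [[-54, 0, 12], [0, 0, 0], 0], [[-70, 0, 18], [0, 0, 0], 0], [[-80, 0, 30], [0, 0, 0], 0], [[-88, 0, 45], [0, 0, 0], 0], [[-94, 0, 60], [0, 0, 0], 0], [[-96, 0, 75], [0, 0, 0], 0]]}}

```text
clock: 4.15
tcp_pos: [0.4368, 0.0521, 0.0531]
orientation: [0.0, 0.993, 0.121, 0.002]
wrist_force: [-0.6, -0.5, 0.3]
finger_gap: 0.0
grip_force: 0.0
```

Run:
```python
from h import *
s=snap('scene','pics/s2.png')[:,:,::-1];t=snap('top','pics/t2.png')[:,:,::-1]
a=cv2.resize(s[130:240,200:300],None,fx=4,fy=4,interpolation=2);b=cv2.resize(t[110:250,170:270],None,fx=4,fy=4,interpolation=2)
c=np.zeros((560,800,3),np.uint8);c[:440,:400]=a;c[:,400:]=b;cv2.imwrite('pics/crop4.png',c)
```

```text
(no output)
```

View pics/crop4.png

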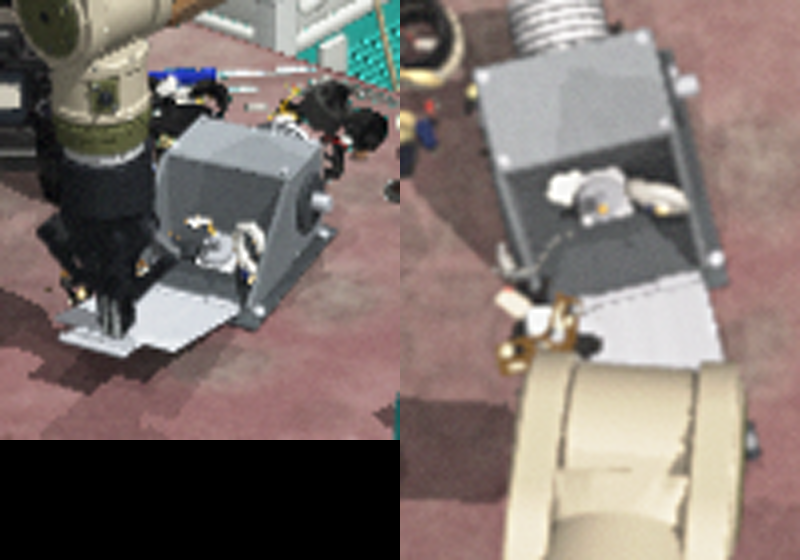

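The flap lies fully down on the bench side (scene crop about (150,320)), and the nipple is visible in the bay at scene crop (215,240) and top crop (600,205). Raise and move over the coupler. From there, both the nipple and the coupler can be measured.

>>> {"name": "step_arm", "arguments": {"moves": [[[0, 0, -40], [0, 0, 0], 10], [[0, 0, -80], [0, 0, 0], 30], [[0, 0, -120], [0, 0, 0], 60], [[0, 20, -155], [0, 0, 0], 60], [[-10, 60, -160], [0, 0, 0], 60], [[-20, 100, -160], [0, 0, 0], 60], [[-30, 140, -160], [0, 0, 0], 60], [[-40, 175, -160], [0, 0, 0], 60]]}}

```text
clock: 4.92
tcp_pos: [0.4406, -0.1295, 0.2147]
orientation: [0.002, 0.993, 0.121, 0.002]
wrist_force: [0.9, 0.5, 0.6]
finger_gap: 0.0598
grip_force: 0.0
```

Run:
```python
from h import *
s=snap('scene','pics/s3.png')[:,:,::-1];t=snap('top','pics/t3.png')[:,:,::-1]
C=lambda im,x,y,w,h,k:cv2.resize(im[y:y+h,x:x+w],None,fx=k,fy=k,interpolation=2)
c=np.zeros((600,800,3),np.uint8)
c[:300,:400]=C(s,235,165,50,38,8)[:300]   # nipple scene
c[:300,400:]=C(t,300,130,1,1,1)[0,0]*0
c[:300,400:]=C(t,300,140,50,38,8)[:300]*0+C(t,298,140,50,38,8)[:300]*0+C(t,200,135,50,38,8)[:300]
c[300:,:400]=C(s,300,230,50,38,8)[:300]
c[300:,400:]=C(t,350,203,50,38,8)[:300]
cv2.imwrite('pics/crop5.png',c)
```

```text
(no output)
```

View pics/crop5.png

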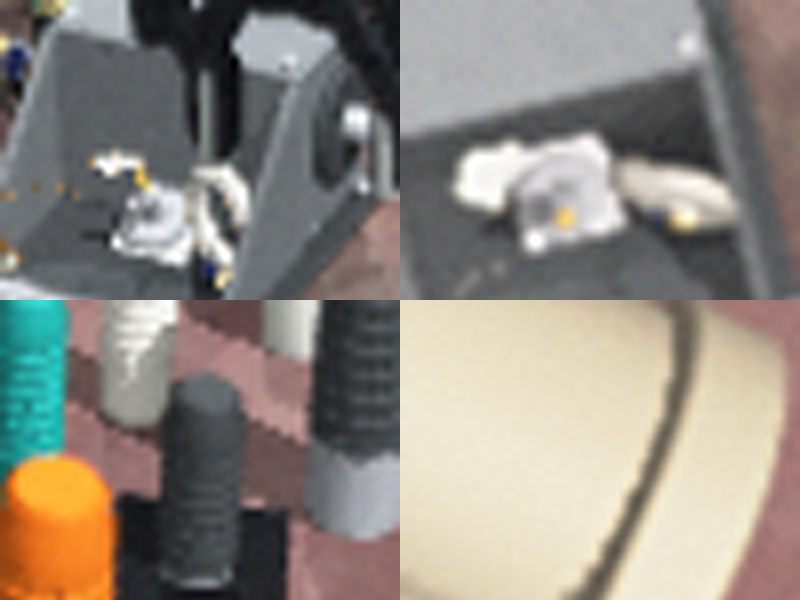

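Crop: pin tip (yellow) at scene crop (143,178) and top crop (567,217), shoulder disc around scene crop (155,215) and top crop (565,190). Coupler cap centre at scene crop (208,388), which matches height 0.110.

Run:
```python
from h import *
P=lambda n,v:print(n,np.round(v,4))
S=lambda x,y:(235+(x+.5)/8-.5,165+(y+.5)/8-.5)
T=lambda x,y:(200+(x-400+.5)/8-.5,135+(y+.5)/8-.5)
p,e=tri(('top',T(567,217)),('scene',S(143,178)));P('pin',p);print(e)
p,e=tri(('top',T(565,190)),('scene',S(155,215)));P('disc',p);print(e)
S2=lambda x,y:(300+(x+.5)/8-.5,230+(y-300+.5)/8-.5)
f=lambda x,y:(175+(x-420+.5)/4.3-.5,95+(y+.5)/4.3-.5)
g=lambda x,y:(300+(x+.5)/3.5-.5,130+(y+.5)/3.5-.5)
print(tri(('top',g(267,325)),('scene',S2(208,388))))
P('base scene',onz('scene',S2(198,578),.037))
c=np.array([.4408,-.3172,.11])
pp=proj('scene',[.4408,-.3172,.037]);P('pred base crop',((pp[0]+.5-300)*8-.5,(pp[1]+.5-230)*8+299.5))
# box lines from t2 crop4 (x4, off 170,110; x offset 400)
t=lambda x,y:(170+(x-400+.5)/4-.5,110+(y+.5)/4-.5)
a,b=onz('top',t(482,75),.098),onz('top',t(645,35),.098)
c,d=onz('top',t(502,165),.098),onz('top',t(672,122),.098)
P('top corners bl br fl fr',(a,b,c,d))
for u,v in((a,b),(c,d)): print(np.arctan2(v[0]-u[0],u[1]-v[1]),np.linalg.norm(u-v))
for u,v in((c,a),(d,b)): print(np.arctan2(v[1]-u[1],v[0]-u[0]),np.linalg.norm(u-v))
# hinge line, top
for z in(.012,.014):
  h1,h2=onz('top',t(578,303),z),onz('top',t(702,272),z);P('hinge',(h1,h2))
h=onz('top',t(702,272),.014);k=onz('top',t(722,362),.014);P('flap side',k-h);print(np.arctan2(h[1]-k[1],h[0]-k[0]))
```

```text
pin [0.6121 0.0992 0.0477]
0.00030950161801864234
disc [0.625  0.1029 0.0205]
0.0017586552084309798
(array([ 0.44067038, -0.31693388,  0.11011907]), np.float64(0.00048463709878408367))
base scene [ 0.4272 -0.3254  0.037 ]
pred base crop [199.6798 549.1394]
top corners bl br fl fr [[0.6957 0.1779 0.098 ]
 [0.723  0.0675 0.098 ]
 [0.6342 0.1639 0.098 ]
 [0.6634 0.0491 0.098 ]]
0.24202629909256387 0.11367948666367687
0.24874200058638676 0.11840983813464806
0.22396885276375783 0.06304783470344529
0.2996283865449481 0.062345759821201815
hinge [[0.5483 0.1201 0.012 ]
 [0.5707 0.0307 0.012 ]]
hinge [[0.5482 0.1199 0.014 ]
 [0.5705 0.0307 0.014 ]]
flap side [-0.0649 -0.0144  0.    ]
0.21827183787161863
```

>>> {"name": "step_arm", "arguments": {"moves": [[[-10, 40, 0], [0, 0, 0], 60], [[-20, 80, 0], [0, 0, 0], 60], [[-30, 120, 0], [0, 0, 0], 60], [[-39, 155, 0], [0, 0, 0], 60], [[-45, 181, 0], [0, 0, 0], 60], [[-45, 181, 20], [0, 0, 0], 60], [[-45, 181, 40], [0, 0, 0], 60], [[-45, 181, 60], [0, 0, 0], 60]]}}

```text
clock: 5.68
tcp_pos: [0.4405, -0.3143, 0.153]
orientation: [0.001, 0.993, 0.121, 0.001]
wrist_force: [1.3, 0.9, -0.2]
finger_gap: 0.0603
grip_force: 0.0
```

>>> {"name": "step_arm", "arguments": {"moves": [[[0, 0, 20], [0, 0, 0], 60], [[0, 0, 40], [0, 0, 0], 60], [[0, 0, 60], [0, 0, 0], 60], [[0, 0, 80], [0, 0, 0], 60], [[0, 0, 95], [0, 0, 0], 60], [[0, 0, 105], [0, 0, 0], 60], [[0, 0, 105], [0, 0, 0], 60], [[0, 0, 105], [0, 0, 0], 60]]}}

```text
clock: 6.35
tcp_pos: [0.4401, -0.3133, 0.0473]
orientation: [0.0, 0.993, 0.122, 0.0]
wrist_force: [0.1, -1.0, 0.1]
finger_gap: 0.0596
grip_force: 0.0
```

>>> {"name": "step_arm", "arguments": {"moves": [[[-1, 3, 0], [0, 0, 0], 60], [[-1, 3, 0], [0, 0, 0], 40], [[-1, 3, 0], [0, 0, 0], 22], [[-1, 3, 0], [0, 0, 0], 22], [[-1, 3, 0], [0, 0, 0], 22], [[-1, 3, 0], [0, 0, 0], 22], [[-1, 3, 0], [0, 0, 0], 22], [[-1, 3, 0], [0, 0, 0], 22]], "grip_force": 90}}

```text
clock: 7.02
tcp_pos: [0.4399, -0.3169, 0.0475]
orientation: [0.001, 0.993, 0.122, 0.001]
wrist_force: [-0.9, 0.9, 5.5]
finger_gap: 0.0272
grip_force: 88.0
```

Run:
```python
from h import *
s=st();print(s['wrist_force'],s['ft_torque'],s['grip_force'],s['finger_gap'],s['tcp_pos'])
```

```text
[-0.8722945   0.8591185   5.45226196] [0.14776001 0.11644859 0.01648935] 87.9692816734314 0.027181142416304985 [ 0.43985722 -0.3168553   0.04749429]
```

>>> {"name": "step_arm", "arguments": {"moves": [[[0, 0, -5], [0, 0, 0], 22], [[0, 0, -15], [0, 0, 0], 22], [[0, 0, -30], [0, 0, 0], 22], [[0, 0, -55], [0, 0, 0], 22], [[0, 0, -85], [0, 0, 0], 22], [[0, 0, -115], [0, 0, 0], 22], [[0, 0, -145], [0, 0, 0], 22], [[0, 0, -165], [0, 0, 0], 22]]}}

```text
clock: 7.68
tcp_pos: [0.4397, -0.3167, 0.215]
orientation: [0.001, 0.993, 0.122, 0.001]
wrist_force: [0.8, -0.2, -1.4]
finger_gap: 0.0273
grip_force: 88.7
```

>>> {"name": "step_arm", "arguments": {"moves": [[[10, -20, 0], [0, 0, 0], 22], [[25, -50, 0], [0, 0, 0], 22], [[45, -85, 0], [0, 0, 0], 22], [[65, -118, 0], [0, 0, 0], 22], [[85, -150, 0], [0, 0, 0], 22], [[105, -182, 0], [0, 0, 0], 22], [[125, -214, 0], [0, 0, 0], 22], [[145, -246, 0], [0, 0, 0], 22]]}}

```text
clock: 8.35
tcp_pos: [0.5205, -0.0407, 0.212]
orientation: [0.0, 0.993, 0.122, 0.0]
wrist_force: [0.4, -1.2, -2.0]
finger_gap: 0.0275
grip_force: 89.0
```

>>> {"name": "step_arm", "arguments": {"moves": [[[15, -25, 0], [0, 0.06, 0], 22], [[30, -50, 0], [0, 0.14, 0], 22], [[45, -75, 0], [0, 0.22, 0], 22], [[57, -95, 0], [0, 0.3, 0], 22], [[66, -108, 0], [0, 0.38, 0], 22], [[70, -117, 0], [0, 0.42, 0], 22], [[70, -117, 0], [0, 0.42, 0], 22], [[70, -117, 0], [0, 0.42, 0], 22]]}}

```text
clock: 9.02
tcp_pos: [0.559, 0.088, 0.2113]
orientation: [-0.025, 0.971, 0.119, 0.206]
wrist_force: [-0.3, -1.0, -2.5]
finger_gap: 0.0272
grip_force: 88.9
```

```bash
cat > go.py <<'E'
from h import *
import sys
base=np.array([.6248,.1027,.0215]);yaw=.238;L=.0415
def axes():
    n=np.array([-np.sin(.42)*np.cos(yaw),-np.sin(.42)*np.sin(yaw),np.cos(.42)])
    y=np.array([np.sin(yaw),-np.cos(yaw),0]);z=-n;x=np.cross(y,z);return n,np.c_[x,y,z]
def delta(s):
    t=st();q=t['orientation'];Rt=R.from_quat([q[1],q[2],q[3],q[0]]).as_matrix()
    n,Rd=axes();tgt=base+(s+L)*n
    print('shift mm',np.round(Rt.T@(tgt-t['tcp_pos'])*1e3,1),'turn',np.round(R.from_matrix(Rt.T@Rd).as_rotvec(),3),'tcp',np.round(t['tcp_pos'],4),'F',np.round(t['wrist_force'],1),'tool F',np.round(Rt.T@t['wrist_force'],1),t['clock'])
if __name__=='__main__': delta(float(sys.argv[1]))
E
python3 go.py .06
python3 - <<'E'
from h import *
s=snap('scene','pics/s4.png')[:,:,::-1];t=snap('top','pics/t4.png')[:,:,::-1]
C=lambda im,x,y,w,h,k:cv2.resize(im[y:y+h,x:x+w],None,fx=k,fy=k,interpolation=2)
c=np.zeros((600,800,3),np.uint8)
c[:,:400]=C(s,215,80,80,120,5);c[:,400:]=C(t,190,110,80,120,5);cv2.imwrite('pics/crop6.png',c)
E
```

```text
shift mm [-15.7   1.4  99.3] turn [-0.002  0.002  0.006] tcp [0.559  0.088  0.2113] F [-0.3 -1.  -2.5] tool F [-1.5  0.9  2.1] 9.0167
```

View pics/crop6.png

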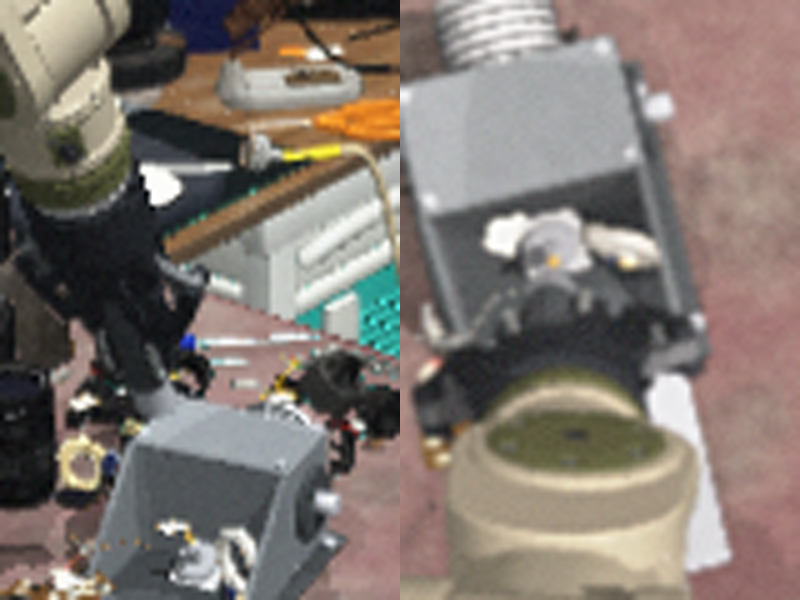

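The coupler is held straight with its nose at about scene crop (150,400), and the nipple is clear. Go to 60 mm before the shoulder, then on to about 38 mm.

>>> {"name": "step_arm", "arguments": {"moves": [[[-10, 1, 0], [0, 0, 0], 22], [[-16, 1.5, 15], [0, 0, 0], 22], [[-16, 1.5, 35], [0, 0, 0], 22], [[-16, 1.5, 60], [0, 0, 0], 22], [[-16, 1.5, 80], [0, 0, 0.005], 22], [[-16, 1.5, 99], [0, 0, 0.005], 22], [[-16, 1.5, 99], [0, 0, 0.005], 22], [[-16, 1.5, 99], [0, 0, 0.005], 22]]}}

```text
clock: 9.78
tcp_pos: [0.5847, 0.0918, 0.1127]
orientation: [-0.026, 0.972, 0.116, 0.205]
wrist_force: [0.7, 0.2, -2.0]
finger_gap: 0.0272
grip_force: 88.9
```

```bash
python3 go.py .038
python3 - <<'E'
from h import *
s=snap('scene','pics/s5.png')[:,:,::-1];t=snap('top','pics/t5.png')[:,:,::-1]
C=lambda im,x,y,w,h,k:cv2.resize(im[y:y+h,x:x+w],None,fx=k,fy=k,interpolation=2)
c=np.zeros((600,800,3),np.uint8)
c[:,:560]=C(s,220,140,56,60,10);c[:320,560:]=C(t,205,140,30,40,8);cv2.imwrite('pics/crop7.png',c)
from go import axes,base
n,_=axes()
for s_ in(.06,.031,0): 
  p=proj('scene',base+s_*n);print(s_,np.round(((p-[220,140])+.5)*10-.5))
E
```

```text
shift mm [ 0.8 -1.1 20.7] turn [-0.003  0.004 -0.001] tcp [0.5847 0.0918 0.1127] F [ 0.7  0.2 -2. ] tool F [-0.2 -0.   2.2] 9.7833
0.06 [311. 419.]
0.031 [328. 467.]
0 [346. 517.]
```

View pics/crop7.png

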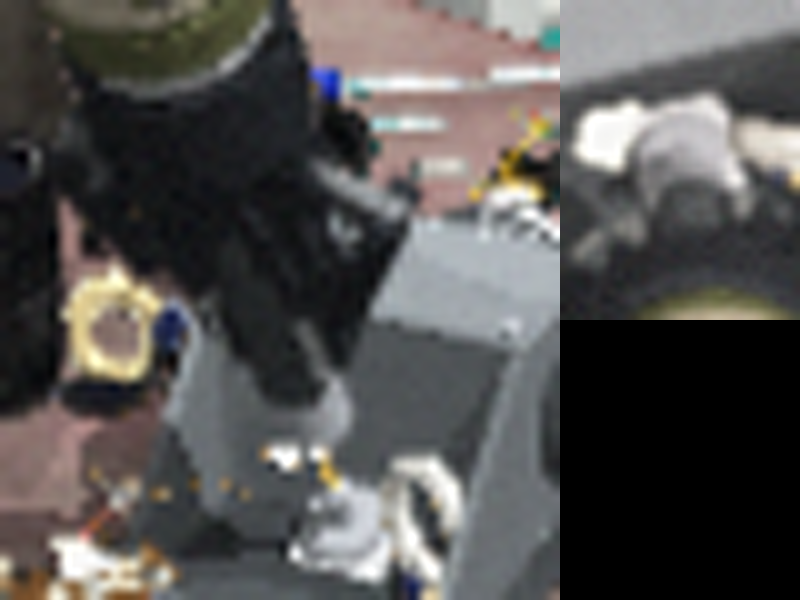

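The nose is just above the pin: pin at crop (328,470), predicted (328,467), and the mouth is near the predicted (311,419). Advance gently and watch the forces.

>>> {"name": "step_arm", "arguments": {"moves": [[[0.5, -1, 6], [0, 0, 0], 22], [[0.5, -1, 12], [0, 0, 0], 22], [[0.5, -1, 18], [0, 0, 0], 22], [[0.5, -1, 24], [0, 0, 0], 22], [[0.5, -1, 29], [0, 0, 0], 22], [[0.5, -1, 33], [0, 0, 0], 22], [[0.5, -1, 37], [0, 0, 0], 22], [[0.5, -1, 37], [0, 0, 0], 22]]}}

```text
clock: 10.55
tcp_pos: [0.6003, 0.0973, 0.0797]
orientation: [-0.026, 0.971, 0.117, 0.206]
wrist_force: [-0.3, -0.5, -2.3]
finger_gap: 0.0272
grip_force: 88.9
```

```bash
python3 go.py .0
```

```text
shift mm [-0.8  0.6 21.8] turn [-0.003  0.001  0.   ] tcp [0.6003 0.0973 0.0797] F [-0.3 -0.5 -2.3] tool F [-1.3  0.4  1.9] 10.55
```

>>> {"name": "step_arm", "arguments": {"moves": [[[-0.5, 0.5, 1.5], [0, 0, 0], 22], [[-0.5, 0.5, 3], [0, 0, 0], 22], [[-0.5, 0.5, 4.5], [0, 0, 0], 22], [[-0.5, 0.5, 6], [0, 0, 0], 22], [[-0.5, 0.5, 7.5], [0, 0, 0], 22], [[-0.5, 0.5, 9], [0, 0, 0], 22], [[-0.5, 0.5, 9], [0, 0, 0], 22]]}}

```text
clock: 11.13
tcp_pos: [0.6031, 0.0973, 0.0716]
orientation: [-0.026, 0.971, 0.116, 0.206]
wrist_force: [-3.5, -1.0, -1.0]
finger_gap: 0.0271
grip_force: 89.2
```

```bash
python3 go.py .0
```

```text
shift mm [ 0.  -0.1 13.3] turn [-0.002  0.002 -0.   ] tcp [0.6031 0.0973 0.0716] F [-3.5 -1.  -1. ] tool F [-3.7  0.2 -0.6] 11.1333
```

>>> {"name": "step_arm", "arguments": {"moves": [[[-1, 0, 0], [0, 0, 0], 22], [[-1, 0, 1], [0, 0, 0], 22], [[-1, 0, 2], [0, 0, 0], 22], [[-1, 0, 3], [0, 0, 0], 22], [[-1, 0, 4], [0, 0, 0], 22], [[-1, 0, 4], [0, 0, 0], 22]]}}

```text
clock: 11.63
tcp_pos: [0.6045, 0.0976, 0.0677]
orientation: [-0.026, 0.971, 0.116, 0.207]
wrist_force: [0.8, -0.5, -5.7]
finger_gap: 0.0273
grip_force: 89.0
```

```bash
python3 go.py .0
```

```text
shift mm [ 0.3 -0.1  9.3] turn [-0.002  0.001  0.   ] tcp [0.6045 0.0976 0.0677] F [ 0.8 -0.5 -5.7] tool F [-1.7  0.7  5.5] 11.6333
```

>>> {"name": "step_arm", "arguments": {"moves": [[[0, 0, 1.5], [0, 0, 0], 22], [[0, 0, 3], [0, 0, 0], 22], [[0, 0, 4.5], [0, 0, 0], 22], [[0, 0, 6], [0, 0, 0], 22], [[0, 0, 7], [0, 0, 0], 22], [[0, 0, 7], [0, 0, 0], 22]]}}

```text
clock: 12.13
tcp_pos: [0.6073, 0.0985, 0.0623]
orientation: [-0.026, 0.971, 0.117, 0.207]
wrist_force: [-6.7, -1.4, 4.9]
finger_gap: 0.0274
grip_force: 89.2
```

```bash
python3 go.py .0
```

```text
shift mm [-0.2  0.1  3.1] turn [-0.002 -0.     0.   ] tcp [0.6073 0.0985 0.0623] F [-6.7 -1.4  4.9] tool F [-4.3 -0.2 -7.2] 12.1333
```

>>> {"name": "step_arm", "arguments": {"moves": [[[-0.7, 0, 0.8], [0, 0, 0], 22], [[-0.7, 0, 1.6], [0, 0, 0], 22], [[-0.7, 0, 2.4], [0, 0, 0], 22], [[-0.7, 0, 3], [0, 0, 0], 22], [[-0.7, 0, 3], [0, 0, 0], 22]]}}

```text
clock: 12.55
tcp_pos: [0.6081, 0.0987, 0.0605]
orientation: [-0.026, 0.971, 0.117, 0.208]
wrist_force: [-12.5, -1.7, 13.0]
finger_gap: 0.027
grip_force: 91.0
```

```bash
python3 go.py .0
```

```text
shift mm [-0.2  0.1  1.1] turn [-0.002 -0.002  0.001] tcp [0.6081 0.0987 0.0605] F [-12.5  -1.7  13. ] tool F [ -6.1  -1.3 -16.9] 12.55
```

>>> {"name": "step_arm", "arguments": {"moves": [[[-1, 0, 0.5], [0, 0, 0], 22], [[-1, 0, 1], [0, 0, 0], 22], [[-1, 0, 1.5], [0, 0, 0], 22], [[-1, 0, 1.5], [0, 0, 0], 22], [[-1, 0, 1.5], [0, 0, 0], 22]]}}

```text
clock: 12.97
tcp_pos: [0.6081, 0.0988, 0.0604]
orientation: [-0.026, 0.971, 0.117, 0.209]
wrist_force: [-19.5, -3.1, 26.3]
finger_gap: 0.0275
grip_force: 92.3
```

```bash
python3 go.py .0
```

```text
shift mm [-0.2  0.1  1. ] turn [-0.002 -0.004  0.001] tcp [0.6081 0.0988 0.0604] F [-19.5  -3.1  26.3] tool F [ -7.1  -1.6 -32. ] 12.9667
```

It's on the hard stop: 34 N axial and no further advance. Last look at flap and seat.

Run:
```python
from h import *
s=snap('scene','pics/s6.png')[:,:,::-1]
cv2.imwrite('pics/crop8.png',cv2.resize(s[120:230,195:295],None,fx=5,fy=5,interpolation=2))
x=st();print(x['wrist_force'],x['grip_force'],x['tcp_pos'])
```

```text
[-19.60086404  -1.79456383  25.6330644 ] 92.3173463344574 [0.60814915 0.09877055 0.06043731]
```

View pics/crop8.png

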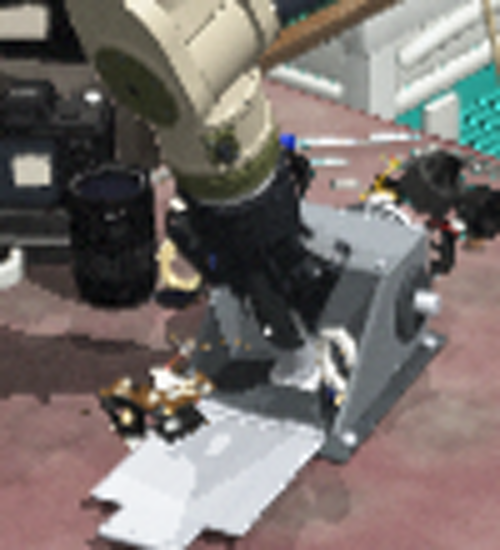

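The flap lies flat (crop (200,480)), and the coupler sits on the nipple (crop (295,370)) with the grip steady. Hand in.

```bash
python3 -c "
from workcell import env;print(env.hand_in())"
```

```text
the job is handed in; nothing more can be done
None
```

I folded the flap fully down, seated the coupler squarely on the nipple against its hard stop (about 34 N), and handed the job in while still gripping and pressing; the hand-in returned no verdict, and the beaker and canister were not touched.

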